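Slide the dish sled home under the imaging camera and take the picture

TASK

Push the dark grey dish sled along its rails towards the camera column with a fingertip on its turned-up end, without forcing it, until you feel it drop into the locating notches and sit level in them; then press the blue capture button on the stand's base to take the picture, and let go. Only push with the fingertips: do not pick up or lift the sled or the dish on it, do not press the button before the sled has dropped home, keep the dish in place between its pins, and leave everything else where it stands.

Things in the scene. Friction and masses are not known exactly. Their poses are not given: they have to be found in the camera images.
- stand: Fixed dish-imaging stand: white light base 225 x 510 mm, top 34 mm above the table, two aluminium L-rails along its y axis. Origin on the table, under where the sled's middle ends up; z up; +y runs along the rails from the open end (y = -285 mm) to the camera column; -x is the robot's side. Rail ledges' tops: 48 mm above the table. Outer lips' tops: 66 mm, inner faces at x = +-76.5 mm.
- camera (a point): Middle of the lens face of the stand's camera, which looks down at the rails, 365 mm above the table. Camera 50 mm wide, an arm behind it, tops 480 mm above the table; the column (35 mm wide, 504 mm tall) stands 143 mm farther along the stand's +y. Keep clear.
- notch (a point): One of four locating notches cut in the rail ledges: middle of its floor. They lie at stand x = +-66, y = +-100 mm (this one +66, -100), each 20 mm long along y, 6 mm deep (floor 42 mm above the table), with square ends.
- seat (a point): Point with the stand's axes where the sled's origin is when the sled sits in the middle of its notches (stand x = 0, y = 0, 42 mm above the table). The feet have 3 mm play either way along y.
- sled: Dark grey loose plate 150 (x) x 250 (y) x 6 mm, 0.5 to 0.8 kg, on the rails. Origin under its centre, level with its feet's undersides; axes as the stand's; plate 8 to 14 mm above it. Four white feet 12 x 14 (y) x 8 mm at x +-66, y +-100 mm ride on the ledges; at the notches the sled drops 6 mm and the feet then stop at the notches' far ends. Starts 70 to 150 mm short of the seat, on its -y side.
- push_face (a point): On the sled: middle of the outer (-y) face of its turned-up rear end, an upright flange with an orange top edge, 110 mm wide along x, 4 mm thick. Flat face from 18 mm below this point to 12 mm above it; 125 mm behind and 26 mm above the sled's origin. Push here towards the stand's +y; sliding takes roughly 2 to 5 N.
- dish: Lidded Petri dish, 90 mm across, 16 mm tall, 35 g, loose, lying on the sled between four low steel pins. Origin at the centre of its underside; it belongs at x = 0, y = +45, z = +14 mm in the sled's frame.
- capture (a joint): Travel of the blue capture button, m: 0 = released, 0.006 = fully pressed; it springs back and takes about 5 N to press fully. It counts as pressed beyond 4.5 mm.
- capture_top (a point): Centre of the top of the blue capture button, 24 mm across, on the robot's side of the base (stand x = -103, y = -60 mm); pressed straight down.
- stack_a: stack of seven lidded Petri dishes with amber agar, 90 mm across, 112 mm tall; leave alone. Origin at the centre of its underside.
- stack_b: stack of four lidded Petri dishes, 90 mm across, 64 mm tall; leave alone. Origin at the centre of its underside.
- spare_lid: loose clear Petri-dish lid lying on the table, 90 mm across, 8 mm thick; leave alone. Origin at the centre of its underside.
- spray: white spray bottle with a green collar and trigger, 92 mm across, 212 mm tall; leave alone. Origin at the centre of its underside.
- tip_box: open blue pipette-tip box, 85 x 122 x 55 mm; leave alone. Origin at the centre of its underside.
- tub: tall open whitish waste tub, 130 mm across, 115 mm tall; leave alone. Origin at the centre of its underside.
- marker: black marker pen with a red cap, lying, 130 mm long, 12 mm thick; leave alone. Origin at the centre of its underside.
Mind the look-alikes: they are no part of the job. Leave any pink, purple or red look-alike of the dish alone.

How it is judged:
By the outcome, as a careful person would: the job done as asked, in the order asked, and still so for the second after the job is handed in, with the robot touching nothing.
It also fails if it takes over 45 s, if anything falls off the work surface, if the arm or the gripper's body presses on something with over 40 N, if the wrist force passes 120 N, or if a joint passes its speed limit or range.

ROBOT

A 7-joint arm with a two-finger parallel gripper is mounted at the origin on the work surface. World frame = base frame: x ahead of the robot, y to its left, z up, the work surface at z = 0. Lengths are in m, angles in rad, forces in N, time in s.
With the tool pointing down it reaches from about 0.425 to 0.95 m from the base axis. Payload 4.7 kg.
Tool frame: the origin (TCP) lies midway between the tips of the shut fingers; the grasp point (between the pads) lies 19 mm behind it; x points along the fingers, z is the direction in which the jaws open and shut, and the axes are right-handed (so a half turn about x gives the same grasp; the last joint's range is limited). The gripper opens to 87 mm and grips with 3 to 60 N. Pads are 19 mm wide; open, the fingers measure 117 mm over their backs; the gripper's body (75 mm by 190 mm) begins 51 mm behind the grasp point.
Start: joints at [-1.185, 0.469, -0.049, 1.532, 0.024, 1.141, -0.082], TCP at [0.272, 0.618, 0.223] pointing down, gripper open.
Joint ranges: [-2.59, 2.59], [-0.33, 1.99], [-1.39, 1.29], [0.1, 2.45], [-1.04, 4.18], [0.21, 1.99], [-2.66, 2.66]. Speed limits (rad/s): [2.57, 2.57, 3.14, 3.14, 3.14, 3.14, 3.14].

INTERFACE

Orientations are given as a unit quaternion [x, y, z, w].
In Python, from cell import get_state, snapshot, hand_in, boxes_of, regions_of, tip_of gives the robot as it stands.
- The arm moves only by the shell command python3 -m crank 'ROWS' [OPENING] [FORCE]. ROWS is JSON, a list of rows, each a list of 4 numbers: the shift along the tool's x, y, z as a fraction of full scale, then the turn about the tool's x as a fraction of full scale. A call has 1 to 12 rows; each row is the pose to reach, as a shift and turn from the pose commanded when the call began, along the tool's axes at that moment; what a row does not reach only later rows make up. Full scale, the value 1, is 0.1 m for a shift and pi/2 rad for a turn. A row lasts 1/12 s, in which the tool goes at most 41.7 mm and 7.16 degrees, less where a joint would pass 70% of its speed; a pose out of reach is approached as far as the arm can. A call with a number of a shift or a turn outside -1 to 1 is refused whole. A call with a gripper value outside its range is refused whole. OPENING is the closure in counts, from 0 (fully open) to 255 (shut), set as the call begins (- or left out, the last holds). The fingers move at their own pace and stop on an object; FORCE is the grip in N (left out, the last holds). Time passes only in rows, so rows that repeat a pose let the fingers close. It gives the time, the measured TCP pose, the force and the opening at its end, in the units of the state.
- get_state(): the state, without advancing time (a new reading comes with each control period).
- snapshot(name): name is "scene" or "top"; returns a dict with "color" (400x640x3 uint8, red, green, blue), "mtx" (3x3 intrinsics, pixels), "k1" (the pictures are not rectified: a ray, as slopes to the right and down, at radius r is drawn at 1 + k1 r^2 times it, then the intrinsics apply), "origin" and "rotation" of the camera in the world. Camera axes: x right, y up, looking along -z (the intrinsics and any distortion apply to the point x, -y, -z); pixel columns grow to the right and rows downward; lengths in m; the calibration is good to about 2 mm. A picture is of the moment at which its call begins. There is no depth.
- hand_in(): hands the job in, once; it reports no verdict.
Trained networks look in a picture, given as the dict that the camera call returned (one of the last four; its "shot" number tells which), for a name from the list of things; names that differ only in an ending like _2 or _b are one class to them, and where a whole thing is asked for, a point or a joint stands for the part that bears it (a point fixed in the world has none). Each returns a list of dicts, best first, with "p" (0 to 1); they miss things now and then, are a little off and sometimes report something else, mostly with a low value. They report only what shows in the picture. A call takes as long as a camera call. They do not tell look-alikes from the thing itself.
- boxes_of(picture, query): "box" ([left, top, right, bottom] in pixels, round what is visible of it).
- regions_of(picture, query): "pixels" (400x640 bool, what is visible of it) and "box" ([left, top, right, bottom] in pixels, round what is visible of it).
- tip_of(picture, query): "position" ([row, column] in pixels: a listed point, or the origin of a listed thing).
The state is a dict: "time_s": time; "joint_pos": joint angles; "dq": joint speeds; "effort": joint torques, N m; "eef_pos": TCP position; "eef_rot": TCP orientation; "wrist_force": force on the tool from outside, world axes, zero at the start; "torque": the same for the moment, N m; "opening": finger opening in m.
Only numpy, scipy, OpenCV 4.12 (cv2) and the standard library are available. Lean on these libraries where they do the work, as an engineer would, in place of code of your own. Each camera call takes 0.05 s, during which the arm holds its last target.

## Working session

There is one attempt and no reset: what is moved stays moved. The work goes in short steps, Python scripts to look and compute and a shell command to move; the robot and the scene stay as the last step left them, time stands still between calls to the robot, and variables do not carry over. Pictures are saved under pics/ and viewed, and the job is handed in when it is done.

```bash
ls; mkdir -p pics; python3 - <<'E'
from cell import *
import cv2
print(get_state())
for n in("scene","top"):
    s=snapshot(n); cv2.imwrite(f"pics/{n}0.png",s["color"][:,:,::-1])
    print(n,s["mtx"],s["k1"],s["origin"],s["rotation"])
    for q in("stand","sled","push_face","capture_top","camera","notch","dish"):
        print(q,[(round(d["p"],2),[round(float(v)) for v in d["position"]]) for d in tip_of(s,q)][:4])
E
```

```text
pics
{'time_s': 0.0, 'joint_pos': array([-1.18489412,  0.46945053, -0.04858918,  1.53365739,  0.02409392,
        1.14097746, -0.08229799]), 'dq': array([-0.00010218, -0.00046345,  0.00142121, -0.00107717,  0.00028543,
        0.00037828, -0.00038132]), 'effort': array([-4.74634435e-04, -5.07968438e+01, -8.08592420e-02, -2.36156934e+01,
       -6.14381558e-02,  3.79228941e-02,  1.63458858e-04]), 'eef_pos': array([0.27178948, 0.61723301, 0.22150874]), 'eef_rot': array([-0.38672076,  0.59279018,  0.38594577,  0.59168634]), 'wrist_force': array([-0.27179393,  0.2839757 ,  0.69870133]), 'torque': array([-0.03060173,  0.00256355, -0.0276893 ]), 'opening': 0.0869996070109905}
scene [[462.76479778   0.         325.96158337]
 [  0.         462.76479778 197.92819658]
 [  0.           0.           1.        ]] -0.029974124608322154 [ 1.21765306 -0.4499323   1.4087423 ] [0.26126726 0.13930004 0.46504133 0.83430899]
stand [(0.91, [236, 346]), (0.69, [216, 315]), (0.2, [279, 385])]
sled [(0.68, [246, 322])]
push_face [(0.95, [260, 297])]
capture_top []
camera [(0.97, [159, 359])]
notch [(0.73, [308, 220]), (0.55, [260, 338])]
dish [(0.85, [193, 319]), (0.69, [204, 288]), (0.63, [233, 338]), (0.59, [227, 260])]
top [[450.25552745   0.         321.34015906]
 [  0.         450.25552745 199.58012571]
 [  0.           0.           1.        ]] -0.09266741199395676 [ 0.38623597 -0.02315995  1.4397606 ] [ 0.04723854 -0.04262366 -0.69710093  0.71414427]
stand [(0.92, [198, 303]), (0.44, [180, 276])]
sled [(0.86, [189, 335]), (0.42, [199, 456])]
push_face [(0.67, [190, 371])]
capture_top [(0.41, [272, 230]), (0.4, [229, 324])]
camera [(0.67, [180, 279])]
notch [(0.7, [175, 331]), (0.17, [240, 175])]
dish [(0.73, [261, 379]), (0.7, [194, 317]), (0.57, [274, 336]), (0.55, [264, 296])]
```

View pics/scene0.png

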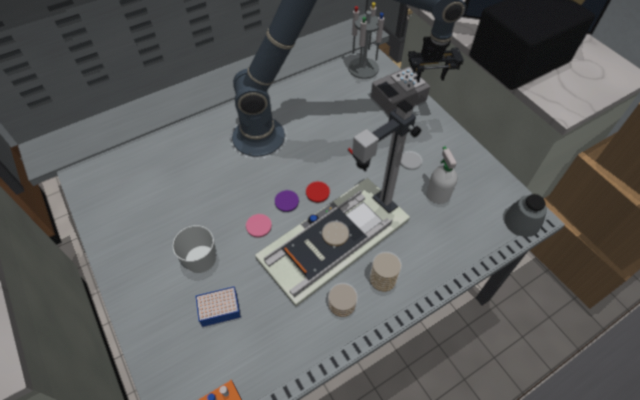

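View pics/top0.png

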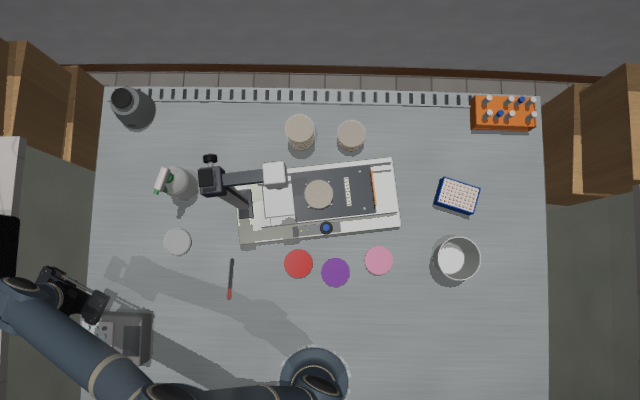

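Top view: the stand spans about (237-400, 158-245), with the column at the left end. The sled is dark, its orange-edged flange is at (373,188), and the dish is at (319,194). The blue button is at (326,228). Three look-alike discs lie on the robot's side: red (298,264), purple (335,272) and pink (378,261).

```bash
cat > h.py <<'E'
import numpy as np, cv2
from scipy.spatial.transform import Rotation as R
def cam(s):
    r=np.asarray(s["rotation"]); Rm=R.from_quat(r).as_matrix() if r.size==4 else r
    return dict(K=np.asarray(s["mtx"]),k=float(s["k1"]),o=np.asarray(s["origin"]),R=Rm)
def proj(c,P):
    p=(np.atleast_2d(P)-c["o"])@c["R"]; x=p[:,0]/-p[:,2]; y=-p[:,1]/-p[:,2]
    f=1+c["k"]*(x*x+y*y); return np.c_[c["K"][0,0]*x*f+c["K"][0,2],c["K"][1,1]*y*f+c["K"][1,2]]  # col,row
def back(c,uv,z):
    uv=np.atleast_2d(np.asarray(uv,float)); d=np.c_[(uv[:,0]-c["K"][0,2])/c["K"][0,0],(uv[:,1]-c["K"][1,2])/c["K"][1,1]]
    u=d.copy()
    for _ in range(20): u=d/(1+c["k"]*(u**2).sum(1,keepdims=True))
    v=np.c_[u[:,0],-u[:,1],-np.ones(len(u))]@c["R"].T
    return c["o"]+v*((z-c["o"][2])/v[:,2])[:,None]
E
python3 - <<'E'
from cell import *
import cv2
for n,(a,b,c,d) in dict(top=(225,145,410,255),scene=(245,170,425,305)).items():
    s=snapshot(n); im=s["color"][b:d,a:c,::-1]; cv2.imwrite(f"pics/{n}1.png",cv2.resize(im,None,fx=4.3,fy=4.3,interpolation=cv2.INTER_CUBIC))
E
```

```text
(no output)
```

View pics/top1.png

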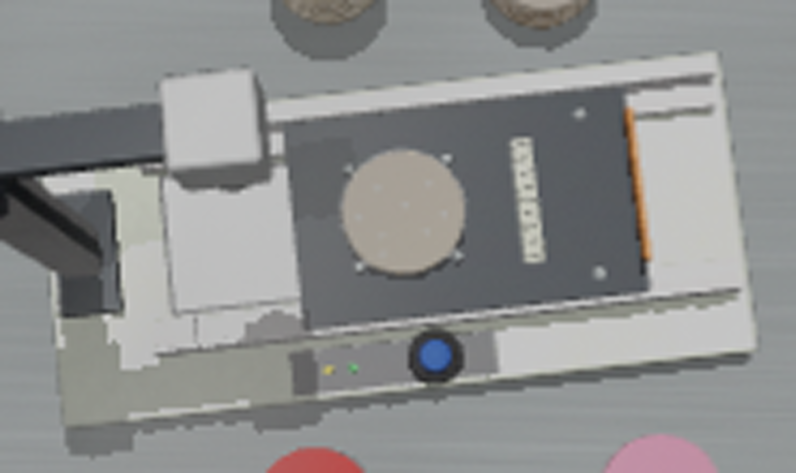

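View pics/scene1.png

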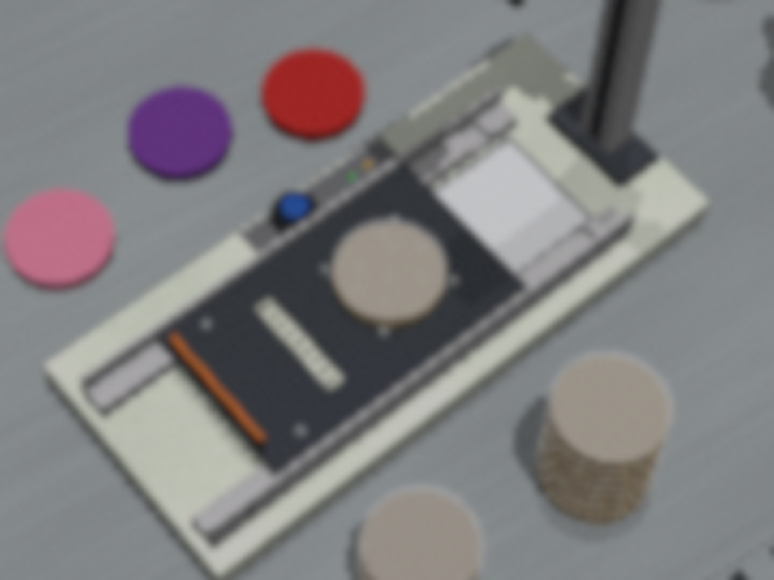

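```bash
cat > fit.py <<'E'
from cell import *
from h import *
from scipy.optimize import least_squares
cs={n:cam(snapshot(n)) for n in("top","scene")}
off=dict(top=(225,145),scene=(245,170))
def full(n,p): return np.array(off[n])+(np.array(p)+.5)/4.3-.5
B=[("top",(716,54),(112.5,-285,34)),("top",(756,350),(-112.5,-285,34)),("top",(66,425),(-112.5,225,34)),
("scene",(48,368),(-112.5,-285,34)),("scene",(218,572),(112.5,-285,34)),("scene",(706,203),(112.5,225,34)),("scene",(520,38),(-112.5,225,34))]
S=[("top",(650,290),(-75,-125,62)),("top",(308,328),(-75,125,62)),("top",(285,122),(75,125,62)),("top",(630,108),(55,-123,86)),("top",(648,260),(-55,-123,86)),
("scene",(405,165),(-75,125,62)),("scene",(523,285),(75,125,62)),("scene",(272,470),(75,-125,62)),("scene",(173,337),(-55,-123,86)),("scene",(263,441),(55,-123,86))]
def T(q,P):
    P=np.array(P)/1000;c,s=np.cos(q[2]),np.sin(q[2]); return np.array([q[0]+c*P[0]-s*P[1],q[1]+s*P[0]+c*P[1],P[2]])
def f(v):
    r=[]
    for n,p,P in B: r+=list(proj(cs[n],T(v[:3],P))[0]-full(n,p))
    for n,p,P in S: r+=list(proj(cs[n],T(v[:3],np.array(P)+[v[3]*1000,v[4]*1000,0]))[0]-full(n,p))
    return np.array(r)
s=least_squares(f,[.55,0,.1,0,-.1],loss="soft_l1")
print(s.x); print(f(s.x).reshape(-1,2).round(1).tolist())
q=s.x
print("push face",T(q,(q[3]*1e3,q[4]*1e3-125,74)),"button",T(q,(-103,-60,0)))
for z in (40,50): print(z,[proj(cs[n],T(q,(-103,-60,z))).round(1) for n in cs])
print("btn back",back(cs["top"],[full("top",(435,354))],.045),back(cs["scene"],[full("scene",(295,206))],.045))
np.save("q.npy",q)
E
python3 fit.py
```

```text
[ 0.5628804   0.03401717  0.13433806  0.01191477 -0.08416008]
[[0.7, -1.5], [0.7, -0.4], [-0.9, 0.1], [-2.3, -1.6], [-0.7, 0.8], [1.0, -1.0], [1.1, -2.2], [0.4, -0.2], [-0.9, -0.1], [-0.4, -0.0], [0.0, -0.7], [0.3, -0.5], [-0.9, -1.2], [0.7, -0.0], [0.5, 0.7], [-1.1, -0.6], [-1.0, -0.7]]
push face [ 0.60270155 -0.17166263  0.074     ] button [ 0.46884448 -0.03923749  0.        ]
40 [array([[329.4, 230.5]]), array([[308.2, 218.2]])]
50 [array([[329.4, 230.3]]), array([[308.2, 216.7]])]
btn back [[ 0.47929485 -0.0276968   0.045     ]] [[ 0.47832996 -0.02457925  0.045     ]]
```

The 12 mm lateral offset must come from the base not being centred on the rails, since the button at x = -103 needs a wider robot side. I'll refit with the base offset free, the sled at x = 0 and the button included.

```bash
python3 - <<'E'
s=open('fit.py').read()
s=s.replace("T(v[:3],P))[0]-full(n,p))\n    for n,p,P in S","T(v[:3],np.array(P)+[v[3]*1000,0,0]))[0]-full(n,p))\n    for n,p,P in S").replace("np.array(P)+[v[3]*1000,v[4]*1000,0]","np.array(P)+[0,v[4]*1000,0]").replace("    return np","    for n,p in (('top',(435,354)),('scene',(295,206))): r+=list(proj(cs[n],T(v[:3],(-103,-60,v[5]*1000)))[0]-full(n,p))\n    return np").replace("0,-.1]","0,-.1,.045]").replace("(q[3]*1e3,q[4]*1e3","(0,q[4]*1e3")
open('fit.py','w').write(s)
E
python3 fit.py
python3 - <<'E'
from cell import *
from h import *
st=get_state(); print(R.from_quat(st["eef_rot"]).as_matrix().round(3), st["eef_pos"])
s=snapshot("top"); c=cam(s)
for q in("sled","dish","stack_a","spare_lid","spray","marker","tip_box","tub"):
    print(q,[(round(d["p"],2),back(c,[d["position"][::-1]],.05).round(3)[0].tolist()) for d in tip_of(s,q)][:4])
E
```

```text
[ 0.57463615  0.03753945  0.13258742 -0.01206072 -0.08605876  0.05631361]
[[0.1, -1.3], [0.0, -0.2], [-1.6, 0.0], [-1.9, -2.1], [-0.3, 0.4], [1.4, -1.2], [1.6, -2.4], [0.4, -0.2], [-0.9, -0.2], [-0.4, -0.1], [0.1, -0.6], [0.3, -0.5], [-0.8, -1.1], [0.8, 0.0], [0.5, 0.7], [-1.1, -0.7], [-1.1, -0.8], [2.6, -0.6], [-2.5, 0.1]]
push face [ 0.60253797 -0.17166688  0.074     ] button [ 0.48047212 -0.03555046  0.        ]
40 [array([[328.3, 226.7]]), array([[310.8, 220.1]])]
50 [array([[328.3, 226.5]]), array([[310.8, 218.6]])]
btn back [[ 0.47929485 -0.0276968   0.045     ]] [[ 0.47832996 -0.02457925  0.045     ]]
[[-0.    -0.915  0.403]
 [ 0.     0.403  0.915]
 [-1.     0.     0.   ]] [0.27196481 0.61779392 0.22256456]
sled [(0.62, [0.599, -0.045, 0.05])]
dish [(0.88, [0.358, 0.057, 0.05]), (0.88, [0.34, -0.068, 0.05]), (0.84, [0.586, 0.002, 0.05]), (0.66, [0.379, -0.194, 0.05])]
stack_a [(0.73, [0.764, -0.091, 0.05]), (0.62, [0.754, 0.066, 0.05])]
spare_lid [(0.57, [0.422, 0.434, 0.05])]
spray [(0.68, [0.588, 0.418, 0.05])]
marker [(0.49, [0.338, 0.26, 0.05])]
tip_box [(0.85, [0.579, -0.428, 0.05])]
tub [(0.88, [0.388, -0.407, 0.05]), (0.6, [0.613, 0.128, 0.05])]
```

```bash
cat > ov.py <<'E'
import sys
from cell import *
from h import *
q=np.load("q.npy")
def T(P):
    P=np.array(P)/1000;c,s=np.cos(q[2]),np.sin(q[2]); return np.array([q[0]+c*P[0]-s*P[1],q[1]+s*P[0]+c*P[1],P[2]])
ims=[]
for n,(a,b,c,d) in dict(top=(225,145,410,255),scene=(245,170,425,305)).items():
    s=snapshot(n); cc=cam(s); im=cv2.resize(s["color"][b:d,a:c,::-1],None,fx=4.3,fy=4.3,interpolation=cv2.INTER_CUBIC)
    D=lambda P,col: cv2.circle(im,tuple(int(v) for v in (proj(cc,T(P))[0]-[a,b]+.5)*4.3-.5),3,col,-1)
    for x in(-124.5,100.5):
        for y in range(-285,226,51): D((x,y,34),(0,0,255))
    for x in(-76.5,76.5):
        for y in range(-285,226,15): D((x,y,66),(0,255,255))
    D((-103,-60,50),(0,255,0))
    for x in (-66,66):
        for y in (-100,100): D((x,y,48),(255,0,255))
    cv2.imwrite(f"pics/ov_{n}_{sys.argv[1]}.png",im)
E
python3 ov.py 1
```

```text
(no output)
```

View pics/ov_top_1.png

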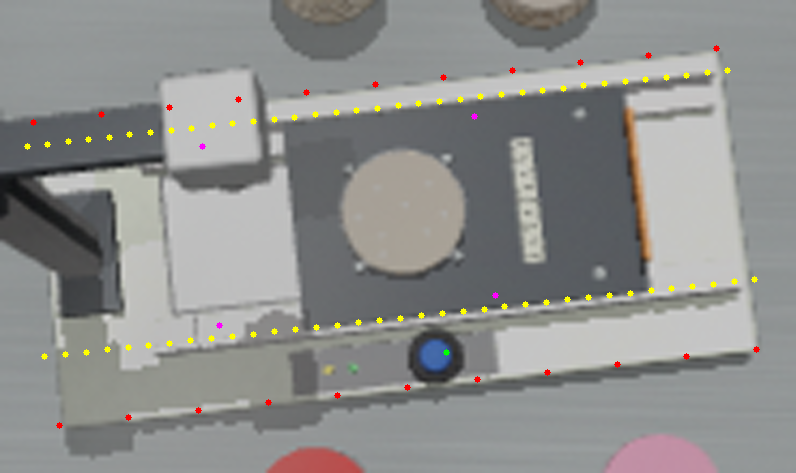

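View pics/ov_scene_1.png

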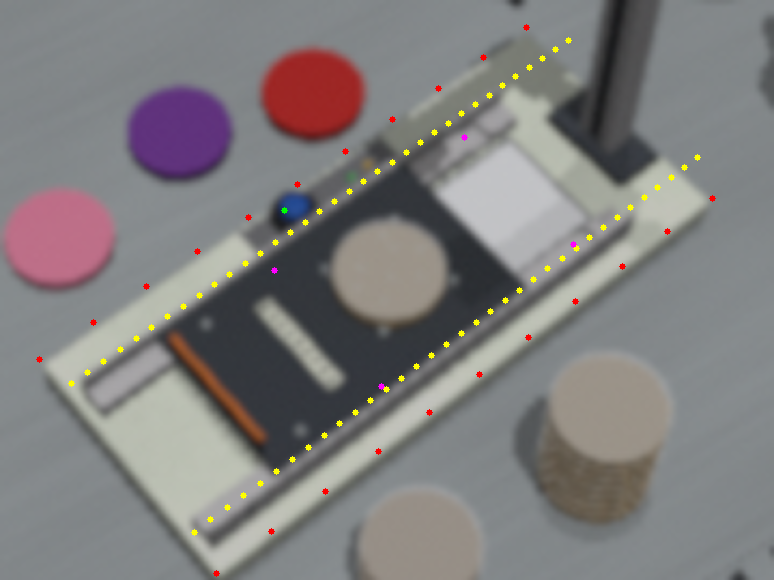

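The overlay fits to a few mm: the red base outline and yellow lip lines lie on their edges. The button sits about 8 mm farther +y than the model, so I'll use its direct measurement. Objects that could be mistaken for the targets:
- **Dish:** the plain dish on the sled (319,194) is the right one; the red, purple and pink discs (298,264; 335,272; 378,261) are not.
- **Button:** blue at (326,228), not the blue tip box (458,195).
- **Push face:** orange edge at (373,188), not the orange rack (503,112).

I'll turn the jaws along the stand first, so the gripper passes the column narrow side on, and shut the fingers.

```bash
cat > st.py <<'E'
from cell import *
from h import *
q=np.load("q.npy"); s=get_state(); p=s["eef_pos"]; c,n=np.cos(q[2]),np.sin(q[2]); M=R.from_quat(s["eef_rot"]).as_matrix()
d=p[:2]-q[:2]; print("t",round(s["time_s"],2),"pos",p.round(4),"stand",(np.array([c*d[0]+n*d[1],-n*d[0]+c*d[1]])*1e3).round(1),"F",s["wrist_force"].round(2),"Fst",round(float(-n*s["wrist_force"][0]+c*s["wrist_force"][1]),2))
print("xdown",M[:,0].round(3),"z heading rel stand x deg",round(float(np.degrees(np.arctan2(M[1,2],M[0,2])-q[2])),2),"open",round(s["opening"],3),"j",s["joint_pos"].round(2))
E
python3 -m crank '[[0,0,0,-0.08],[0,0,0,-0.16],[0,0,0,-0.24],[0,0,0,-0.32],[0,0,0,-0.35],[0,0,0,-0.35]]' 255 20; python3 st.py
```

```text
time_s: 2.15
eef_pos: [0.2721, 0.6177, 0.2225]
eef_rot: [-0.533, 0.465, 0.533, 0.465]
wrist_force: [-0.2, -0.4, 0.7]
opening: 0.055
t 2.15 pos [0.2721 0.6177 0.2225] stand [-223.1  615.1] F [-0.17 -0.36  0.67] Fst -0.33
xdown [-0.  0. -1.] z heading rel stand x deg 90.17 open 0.055 j [-1.1   0.47 -0.17  1.53  0.08  1.15  0.42]
```

```bash
python3 -m crank '[[0,-0.05,-0.35,0],[0,-0.1,-0.7,0],[0,-0.18,-1,0]]'; python3 -m crank '[[0,-0.05,-0.35,0],[0,-0.1,-0.7,0],[0,-0.18,-1,0]]';python3 -m crank '[[0,-0.05,-0.35,0],[0,-0.1,-0.7,0],[0,-0.18,-1,0]]';python3 -m crank '[[0,-0.05,-0.35,0],[0,-0.1,-0.7,0],[0,-0.18,-1,0],[0,-0.18,-1,0]]'; python3 st.py
```

```text
time_s: 2.4
eef_pos: [0.303, 0.5195, 0.2223]
eef_rot: [0.533, -0.466, -0.532, -0.465]
wrist_force: [-0.3, -0.2, -0.7]
opening: 0.0351
time_s: 2.65
eef_pos: [0.3347, 0.4221, 0.2227]
eef_rot: [0.532, -0.466, -0.532, -0.466]
wrist_force: [0.6, -0.2, 0.2]
opening: 0.0148
time_s: 2.9
eef_pos: [0.3659, 0.3254, 0.2227]
eef_rot: [0.532, -0.466, -0.532, -0.466]
wrist_force: [-0.3, -0.8, 0.5]
opening: 0.0016
time_s: 3.23
eef_pos: [0.3995, 0.2247, 0.2228]
eef_rot: [0.531, -0.469, -0.529, -0.468]
wrist_force: [-0.6, 0.2, -0.2]
opening: 0.0006
t 3.23 pos [0.3995 0.2247 0.2228] stand [-148.9  208.6] F [-0.61  0.19 -0.18] Fst 0.27
xdown [ 0.001 -0.002 -1.   ] z heading rel stand x deg 89.47 open 0.001 j [-0.6   0.11 -0.01  2.02  0.    1.    1.08]
```

```bash
python3 -m crank '[[0,0,-0.35,0],[0,0,-0.7,0],[0,0,-1,0],[0,0,-1,0]]'; python3 -m crank '[[0,0,-0.35,0],[0,0,-0.7,0],[0,0,-1,0],[0,0,-1,0]]';python3 -m crank '[[0,0,-0.35,0],[0,0,-0.7,0],[0,0,-1,0],[0,0,-1,0]]';python3 -m crank '[[0,-0.1,-0.35,0],[0,-0.3,-0.7,0],[0,-0.6,-1,0],[0,-0.6,-1,0]]'; python3 st.py
```

```text
time_s: 3.57
eef_pos: [0.4113, 0.1264, 0.2227]
eef_rot: [0.531, -0.468, -0.53, -0.467]
wrist_force: [-0.2, -0.0, 0.5]
opening: 0.0005
time_s: 3.9
eef_pos: [0.4247, 0.0279, 0.2229]
eef_rot: [0.531, -0.468, -0.53, -0.468]
wrist_force: [-0.3, 0.0, 0.3]
opening: 0.0004
time_s: 4.23
eef_pos: [0.4383, -0.0711, 0.223]
eef_rot: [0.531, -0.468, -0.529, -0.467]
wrist_force: [0.8, -0.2, 0.3]
opening: 0.0007
time_s: 4.57
eef_pos: [0.5157, -0.161, 0.2225]
eef_rot: [0.533, -0.467, -0.529, -0.466]
wrist_force: [1.0, -0.3, 0.5]
opening: 0.0004
t 4.57 pos [ 0.5157 -0.161   0.2225] stand [ -84.7 -189. ] F [ 0.96 -0.32  0.53] Fst -0.45
xdown [ 0.004 -0.004 -1.   ] z heading rel stand x deg 89.84 open 0.0 j [-0.08  0.25  0.36  1.88 -0.1   1.03  2.03]
```

```bash
python3 -m crank '[[0,-0.1,-0.3,0.08],[0,-0.2,-0.6,0.16],[0,-0.4,-0.7,0.24],[0,-0.6,-0.7,0.32],[0,-0.85,-0.7,0.4],[0,-0.85,-0.7,0.48],[0,-0.85,-0.7,0.56],[0,-0.85,-0.7,0.64],[0,-0.85,-0.7,0.72],[0,-0.85,-0.7,0.8],[0,-0.85,-0.7,0.88],[0,-0.85,-0.7,0.95]]'; python3 -m crank '[[0,0,0,0.05],[0,0,0,0.05]]'; python3 st.py
python3 - <<'E'
from cell import *
import cv2
for n,(a,b,c,d) in dict(top=(225,115,440,275),scene=(205,130,425,305)).items():
    s=snapshot(n); im=s["color"][b:d,a:c,::-1]; cv2.imwrite(f"pics/{n}2.png",cv2.resize(im,None,fx=3.4,fy=3.4,interpolation=cv2.INTER_CUBIC))
E
```

```text
time_s: 5.57
eef_pos: [0.605, -0.2127, 0.2222]
eef_rot: [-0.073, 0.703, 0.074, 0.703]
wrist_force: [-0.0, -0.0, -0.2]
opening: 0.0004
time_s: 5.73
eef_pos: [0.6049, -0.2128, 0.222]
eef_rot: [-0.047, 0.706, 0.048, 0.705]
wrist_force: [0.6, 0.9, 1.1]
opening: 0.0007
t 5.73 pos [ 0.6049 -0.2128  0.222 ] stand [  -3.1 -252.1] F [0.62 0.91 1.11] Fst 0.82
xdown [-0.     0.001 -1.   ] z heading rel stand x deg 0.12 open 0.001 j [-0.22  0.48  0.71  1.65 -0.34  1.14  0.71]
```

View pics/top2.png

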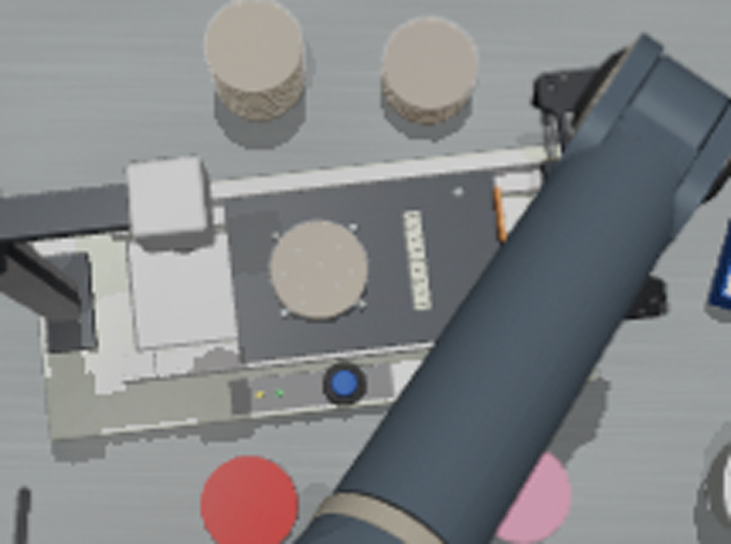

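View pics/scene2.png

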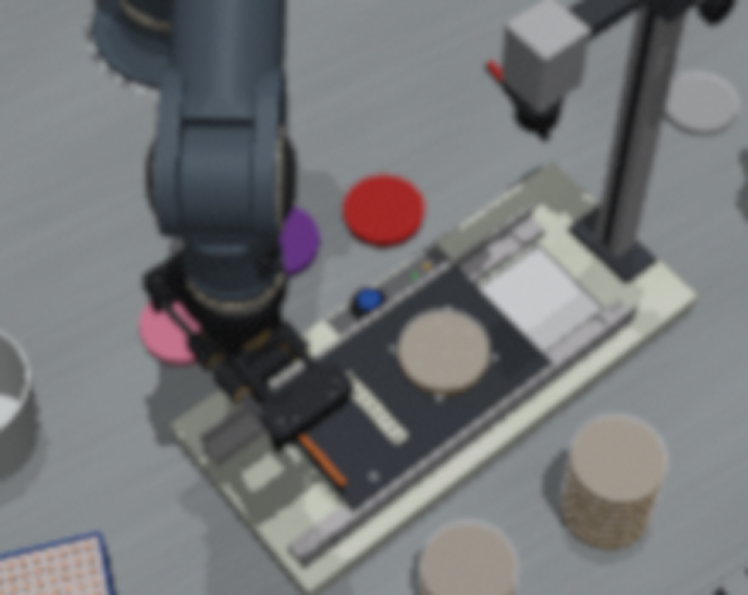

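The top view shows the sled and dish still in place, with the orange flange at (500,215) in the crop and the gripper behind it over the open end. The jaws lie along the stand's x. I'll lower now.

```bash
python3 -m crank '[[0.35,0,0.01,0],[0.7,0,0.02,0],[1,0,0.03,0],[1,0,0.03,0]]'; python3 -m crank '[[0.2,0,0,0],[0.4,0,0,0],[0.56,0,0,0],[0.57,0,0,0],[0.57,0,0,0]]';python3 st.py
python3 - <<'E'
from cell import *
import cv2
for n,(a,b,c,d) in dict(scene=(225,200,375,305)).items():
    s=snapshot(n); im=s["color"][b:d,a:c,::-1]; cv2.imwrite(f"pics/{n}3.png",cv2.resize(im,None,fx=5,fy=5,interpolation=cv2.INTER_CUBIC))
E
```

```text
time_s: 6.17
eef_pos: [0.6037, -0.2115, 0.1164]
eef_rot: [-0.047, 0.709, 0.05, 0.702]
wrist_force: [-0.5, 0.9, -0.8]
opening: 0.0005
time_s: 6.58
eef_pos: [0.6075, -0.2146, 0.0663]
eef_rot: [-0.048, 0.705, 0.048, 0.706]
wrist_force: [0.3, 0.2, 0.5]
opening: 0.0005
t 6.58 pos [ 0.6075 -0.2146  0.0663] stand [  -0.8 -254.2] F [0.31 0.15 0.45] Fst 0.11
xdown [ 0.  0. -1.] z heading rel stand x deg 0.18 open 0.001 j [-0.15  0.65  0.61  1.77 -0.47  0.87  0.82]
```

View pics/scene3.png

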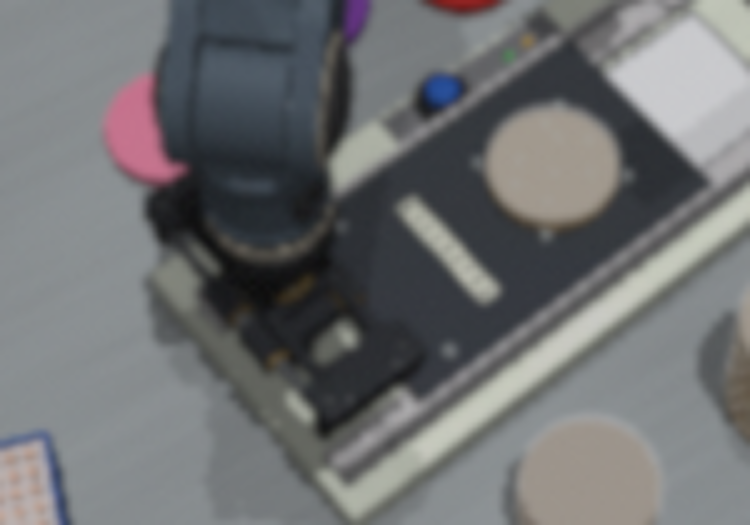

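The gripper is behind the flange at working height and the sled has not moved. I'll advance slowly to contact.

```bash
python3 -m crank '[[0,0.06,0,0],[0,0.12,0,0],[0,0.17,0,0],[0,0.2,0,0],[0,0.2,0,0]]';python3 st.py; python3 -m crank '[[0,0.03,0,0],[0,0.05,0,0],[0,0.07,0,0],[0,0.09,0,0]]';python3 st.py; python3 -m crank '[[0,0.02,0,0],[0,0.04,0,0],[0,0.06,0,0],[0,0.08,0,0]]';python3 st.py
```

```text
time_s: 7.05
eef_pos: [0.6047, -0.1932, 0.0658]
eef_rot: [-0.048, 0.705, 0.049, 0.706]
wrist_force: [0.4, 0.1, -0.6]
opening: 0.0001
t 7.05 pos [ 0.6047 -0.1932  0.0658] stand [  -0.7 -232.7] F [ 0.44  0.07 -0.58] Fst 0.01
xdown [ 0.     0.001 -1.   ] z heading rel stand x deg 0.25 open 0.0 j [-0.18  0.64  0.61  1.8  -0.47  0.85  0.79]
time_s: 7.38
eef_pos: [0.6031, -0.1859, 0.0655]
eef_rot: [-0.048, 0.706, 0.048, 0.705]
wrist_force: [-0.5, 0.8, -0.0]
opening: 0.0004
t 7.38 pos [ 0.6031 -0.1859  0.0655] stand [  -1.3 -225.2] F [-0.51  0.76 -0.02] Fst 0.82
xdown [-0. -0. -1.] z heading rel stand x deg 0.12 open 0.0 j [-0.2   0.64  0.61  1.81 -0.47  0.85  0.78]
time_s: 7.72
eef_pos: [0.602, -0.179, 0.0655]
eef_rot: [-0.048, 0.705, 0.047, 0.706]
wrist_force: [1.0, -2.3, -1.2]
opening: 0.0008
t 7.72 pos [ 0.602  -0.179   0.0655] stand [  -1.5 -218.3] F [ 1.02 -2.31 -1.23] Fst -2.43
xdown [ 0.    -0.002 -1.   ] z heading rel stand x deg 0.1 open 0.001 j [-0.21  0.63  0.61  1.82 -0.47  0.84  0.77]
```

Contact: about 2.4 N at stand y -218, which puts the flange about 86 mm short of home, as measured. Pushing on gently.

```bash
python3 -m crank '[[0,0.03,0,0],[0,0.06,0,0],[0,0.09,0,0],[0,0.12,0,0],[0,0.15,0,0],[0,0.18,0,0],[0,0.21,0,0],[0,0.24,0,0],[0,0.27,0,0],[0,0.3,0,0]]';python3 st.py; python3 -m crank '[[0,0.03,0,0],[0,0.06,0,0],[0,0.09,0,0],[0,0.12,0,0],[0,0.15,0,0],[0,0.18,0,0],[0,0.21,0,0],[0,0.24,0,0],[0,0.27,0,0]]';python3 st.py
python3 - <<'E'
from cell import *
import cv2
for n,(a,b,c,d) in dict(scene=(225,160,425,305)).items():
    s=snapshot(n); im=s["color"][b:d,a:c,::-1]; cv2.imwrite(f"pics/{n}4.png",cv2.resize(im,None,fx=4,fy=4,interpolation=cv2.INTER_CUBIC))
E
```

```text
time_s: 8.55
eef_pos: [0.598, -0.1479, 0.0655]
eef_rot: [-0.048, 0.706, 0.048, 0.705]
wrist_force: [-1.2, -1.7, -1.8]
opening: 0.0007
t 8.55 pos [ 0.598  -0.1479  0.0655] stand [  -1.4 -186.9] F [-1.18 -1.73 -1.78] Fst -1.56
xdown [-0.  0. -1.] z heading rel stand x deg 0.14 open 0.001 j [-0.26  0.62  0.62  1.85 -0.47  0.83  0.73]
time_s: 9.3
eef_pos: [0.5943, -0.1212, 0.0655]
eef_rot: [-0.048, 0.706, 0.048, 0.705]
wrist_force: [-0.2, -2.1, -1.7]
opening: 0.0004
t 9.3 pos [ 0.5943 -0.1212  0.0655] stand [  -1.4 -159.9] F [-0.24 -2.12 -1.73] Fst -2.07
xdown [-0.  0. -1.] z heading rel stand x deg 0.14 open 0.0 j [-0.31  0.6   0.62  1.87 -0.47  0.82  0.69]
```

View pics/scene4.png

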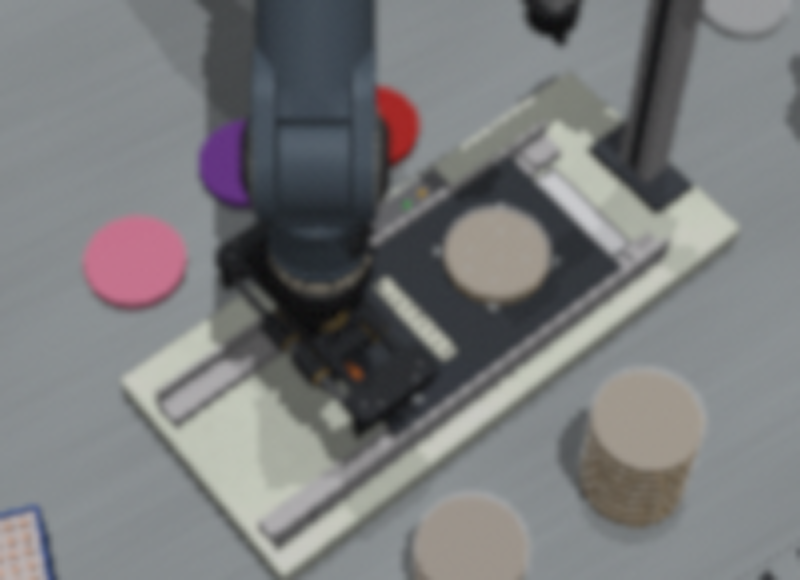

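The sled has slid straight, with the dish between its pins at (497,252). I'll take smaller steps near the expected drop.

```bash
python3 -m crank '[[0,0.02,0,0],[0,0.04,0,0],[0,0.06,0,0],[0,0.08,0,0],[0,0.1,0,0],[0,0.12,0,0],[0,0.14,0,0],[0,0.16,0,0]]'|grep force;python3 st.py; for i in 1 2; do echo; done; python3 -m crank '[[0,0.015,0,0],[0,0.03,0,0]]' ;python3 st.py;python3 -m crank '[[0,0.015,0,0],[0,0.03,0,0]]';python3 st.py
```

```text
wrist_force: [1.5, -3.0, -0.3]
t 10.02 pos [ 0.5923 -0.1056  0.0656] stand [  -1.4 -144.2] F [ 1.53 -3.01 -0.32] Fst -3.19
xdown [ 0. -0. -1.] z heading rel stand x deg 0.14 open 0.0 j [-0.34  0.6   0.62  1.88 -0.47  0.81  0.66]


time_s: 10.18
eef_pos: [0.5919, -0.1026, 0.0656]
eef_rot: [-0.048, 0.705, 0.048, 0.706]
wrist_force: [0.1, -2.2, -0.8]
opening: 0.0003
t 10.18 pos [ 0.5919 -0.1026  0.0656] stand [  -1.4 -141.2] F [ 0.11 -2.16 -0.84] Fst -2.16
xdown [ 0.  0. -1.] z heading rel stand x deg 0.14 open 0.0 j [-0.35  0.6   0.62  1.88 -0.47  0.81  0.66]
time_s: 10.35
eef_pos: [0.5915, -0.0997, 0.0656]
eef_rot: [-0.048, 0.705, 0.048, 0.706]
wrist_force: [0.3, -2.7, -0.4]
opening: 0.0006
t 10.35 pos [ 0.5915 -0.0997  0.0656] stand [  -1.4 -138.3] F [ 0.31 -2.74 -0.38] Fst -2.75
xdown [ 0. -0. -1.] z heading rel stand x deg 0.13 open 0.001 j [-0.35  0.59  0.62  1.89 -0.47  0.81  0.65]
```

```bash
python3 -m crank '[[0,0.01,0,0],[0,0.02,0,0]]'|grep force;python3 st.py|head -1; python3 -m crank '[[0,0.01,0,0],[0,0.02,0,0]]'|grep force ;python3 st.py|head -1;python3 -m crank '[[0,0.01,0,0],[0,0.02,0,0]]'|grep force;python3 st.py|head -1
```

```text
wrist_force: [-0.2, -2.4, -0.8]
t 10.52 pos [ 0.5912 -0.0977  0.0656] stand [  -1.4 -136.3] F [-0.23 -2.39 -0.8 ] Fst -2.34
wrist_force: [1.0, -3.2, -0.8]
t 10.68 pos [ 0.5909 -0.0958  0.0655] stand [  -1.5 -134.3] F [ 1.04 -3.18 -0.83] Fst -3.29
wrist_force: [-0.5, -2.9, -0.3]
t 10.85 pos [ 0.5906 -0.0938  0.0655] stand [  -1.5 -132.3] F [-0.52 -2.89 -0.25] Fst -2.79
```

```bash
python3 -m crank '[[0,0.01,0,0],[0,0.02,0,0]]'|grep force;python3 st.py|head -1; python3 -m crank '[[0,0.01,0,0],[0,0.02,0,0]]'|grep force ;python3 st.py|head -1;python3 -m crank '[[0,0.01,0,0],[0,0.02,0,0]]'|grep force;python3 st.py|head -1
```

```text
wrist_force: [0.1, -1.6, -1.6]
t 11.02 pos [ 0.5903 -0.0916  0.0654] stand [  -1.6 -130.1] F [ 0.1  -1.57 -1.55] Fst -1.57
wrist_force: [-0.2, -3.2, -0.8]
t 11.18 pos [ 0.5901 -0.0897  0.0654] stand [  -1.5 -128.1] F [-0.17 -3.24 -0.82] Fst -3.19
wrist_force: [0.7, -3.7, -0.2]
t 11.35 pos [ 0.5898 -0.0877  0.0655] stand [  -1.5 -126.2] F [ 0.73 -3.69 -0.15] Fst -3.76
```

```bash
python3 -m crank '[[0,0.01,0,0],[0,0.02,0,0]]'|grep force;python3 st.py|head -1; python3 -m crank '[[0,0.01,0,0],[0,0.02,0,0]]'|grep force ;python3 st.py|head -1
python3 - <<'E'
from cell import *
import cv2
for n,(a,b,c,d) in dict(scene=(225,160,425,305),top=(225,145,410,255)).items():
    s=snapshot(n); im=s["color"][b:d,a:c,::-1]; cv2.imwrite(f"pics/{n}5.png",cv2.resize(im,None,fx=4,fy=4,interpolation=cv2.INTER_CUBIC))
E
```

```text
wrist_force: [-0.0, -1.2, -1.2]
t 11.52 pos [ 0.5895 -0.0857  0.0654] stand [  -1.6 -124.1] F [-0.03 -1.22 -1.2 ] Fst -1.2
wrist_force: [1.8, -7.8, -3.0]
t 11.68 pos [ 0.5896 -0.0856  0.0655] stand [  -1.5 -124. ] F [ 1.83 -7.78 -3.03] Fst -7.95
```

View pics/scene5.png

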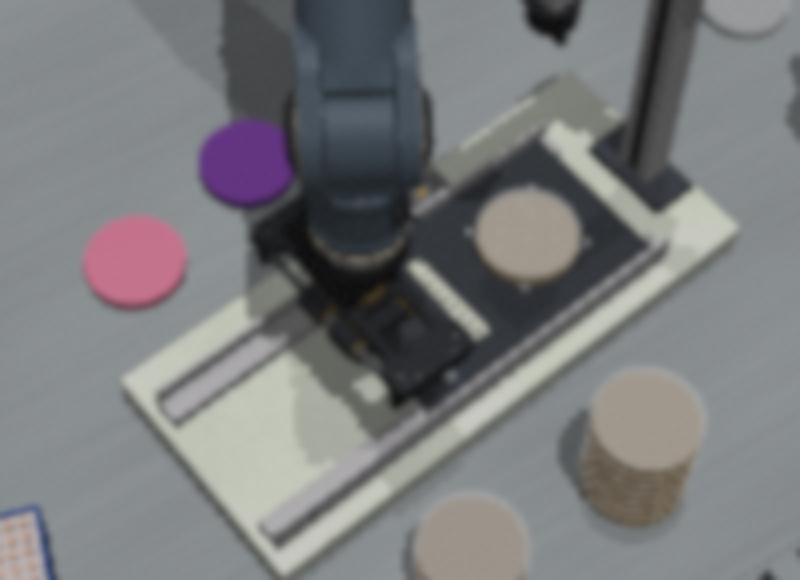

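View pics/top5.png

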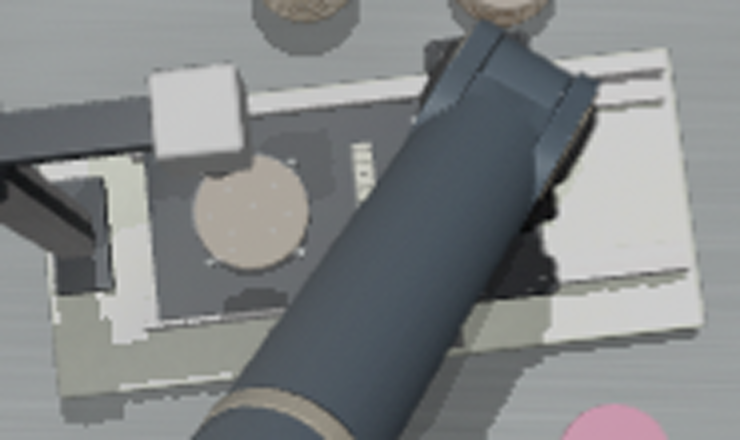

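Force jumped to 8 N with no further advance at stand y -124. That matches the far notch ends, and the 9 mm offset the button already hinted at. I'll back off and check the drop and level visually before pressing.

```bash
python3 -m crank '[[0,-0.02,0,0],[0,-0.06,0,0],[0,-0.2,0,0],[0,-0.4,0,0],[0,-0.6,0,0],[0,-0.6,0,0]]';python3 -m crank '[[-0.3,-0.1,0,0],[-0.6,-0.3,0,0],[-1,-0.6,0,0],[-1,-0.9,0,0],[-1,-0.9,0,0]]';python3 st.py
python3 - <<'E'
from cell import *
import cv2
for n,(a,b,c,d) in dict(scene=(245,170,425,305),top=(225,145,410,255)).items():
    s=snapshot(n); im=s["color"][b:d,a:c,::-1]; cv2.imwrite(f"pics/{n}6.png",cv2.resize(im,None,fx=4.3,fy=4.3,interpolation=cv2.INTER_CUBIC))
E
```

```text
time_s: 12.28
eef_pos: [0.5975, -0.1474, 0.0661]
eef_rot: [-0.047, 0.705, 0.045, 0.706]
wrist_force: [-0.0, -1.8, -0.5]
opening: 0.0001
time_s: 12.7
eef_pos: [0.6103, -0.2403, 0.1699]
eef_rot: [-0.048, 0.703, 0.043, 0.708]
wrist_force: [-0.7, -0.4, -0.3]
opening: 0.0005
t 12.7 pos [ 0.6103 -0.2403  0.1699] stand [  -1.3 -280.1] F [-0.69 -0.43 -0.29] Fst -0.33
xdown [ 0.007 -0.006 -1.   ] z heading rel stand x deg -0.26 open 0.0 j [-0.16  0.55  0.69  1.68 -0.39  1.05  0.78]
```

View pics/scene6.png

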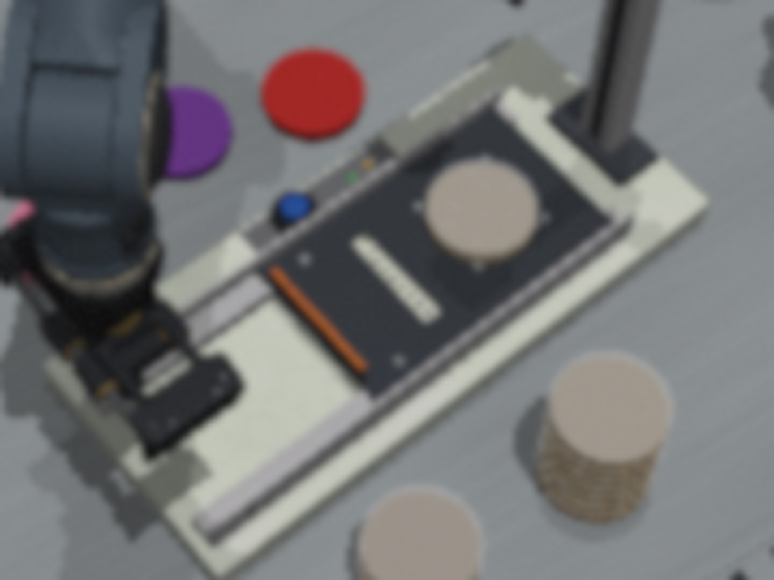

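View pics/top6.png

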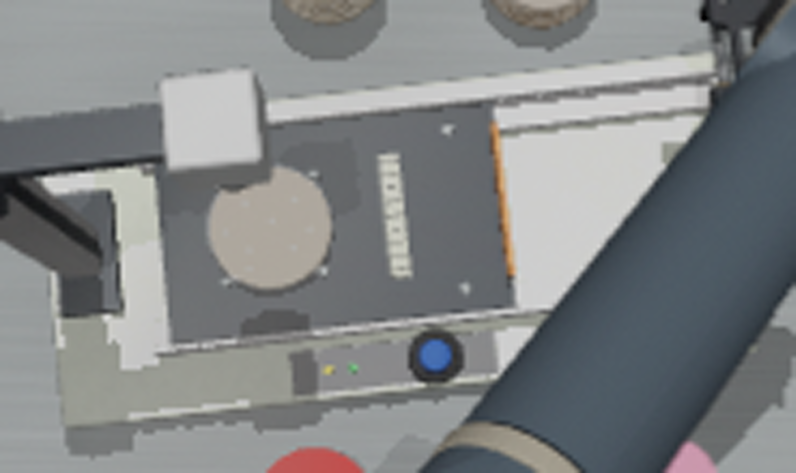

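```bash
python3 - <<'E'
from cell import *
from h import *
from scipy.optimize import least_squares
q=np.load("q.npy")
def T(P):
    P=np.array(P)/1000;c,s=np.cos(q[2]),np.sin(q[2]); return np.array([q[0]+c*P[0]-s*P[1],q[1]+s*P[0]+c*P[1],P[2]])
cs={};A={};Bm={}
for n in("top","scene"):
    s=snapshot(n); cs[n]=cam(s); Bm[n]=s["color"][:,:,::-1].copy(); A[n]=cv2.imread(f"pics/{n}0.png"); cv2.imwrite(f"pics/{n}_after.png",Bm[n])
o=q[4]*1e3
pts=dict(scr_f=None)
# track template patches, subpixel by upsampling
F={"orangeL":(-40,-123,86),"orangeR":(40,-123,86),"orangeM":(0,-123,86),"frontL":(-75,125,62),"frontR":(75,125,62),"strip":(0,-55,62),"dish":(0,45,78)}
for name,P in F.items():
    obs=[];
    P0=np.array(P,float)+[0,o,0]
    for n in cs:
        u=proj(cs[n],T(P0))[0]; w=10 if name!="dish" else 18
        x,y=[int(round(v)) for v in u]
        sc=4
        t=cv2.resize(A[n][y-w:y+w,x-w:x+w],None,fx=sc,fy=sc,interpolation=cv2.INTER_CUBIC)
        g=proj(cs[n],T(P0+[0,96,-6]))[0]-u; X,Y=x+int(round(g[0])),y+int(round(g[1])); m=w+7
        S=cv2.resize(Bm[n][Y-m:Y+m,X-m:X+m],None,fx=sc,fy=sc,interpolation=cv2.INTER_CUBIC)
        r=cv2.matchTemplate(S,t,cv2.TM_CCOEFF_NORMED); _,v,_,l=cv2.minMaxLoc(r)
        obs.append((n,u,np.array([X-x+(l[0]/sc-(m-w)),Y-y+(l[1]/sc-(m-w))]),round(v,2)))
    f=lambda d:np.concatenate([proj(cs[n],T(P0+[0,d[0],d[1]]))[0]-u-k for n,u,k,v in obs])
    s=least_squares(f,[90,-3]); print(name,s.x.round(1),s.fun.round(2),[x[3] for x in obs])
E
```

```text
orangeL [95.5 -4. ] [ 0.18 -0.2   0.32  0.06] [0.99, 0.91]
orangeR [95.3 -2.3] [ 0.27 -0.05  0.41  0.05] [0.98, 0.99]
orangeM [ 96.1 -10.6] [-0.5  -3.36  0.56  1.04] [1.0, 0.99]
frontL [94.1  1.8] [ 0.23 -0.26  0.42  0.03] [0.72, 0.73]
frontR [ 87.4 -16.9] [-3.16 -7.   -1.18  3.23] [0.5, 0.85]
strip [96.  -5.6] [ 0.15  0.09  0.18 -0.02] [0.98, 0.99]
dish [95.3 -6.6] [-0.11 -0.6   0.08  0.19] [0.72, 0.96]
```

```bash
python3 - <<'E'
from cell import *
from h import *
from scipy.optimize import least_squares
q=np.load("q.npy")
def T(P):
    P=np.array(P)/1000;c,s=np.cos(q[2]),np.sin(q[2]); return np.array([q[0]+c*P[0]-s*P[1],q[1]+s*P[0]+c*P[1],P[2]])
def cen(im,a):
    x0,y0,x1,y1=a; p=im[y0:y1,x0:x1].astype(float); w=np.clip(p[:,:,2]-p[:,:,0]-25,0,None)
    Y,X=np.mgrid[y0:y1,x0:x1]; c=np.array([(w*X).sum(),(w*Y).sum()])/w.sum()
    d=np.c_[X.ravel()-c[0],Y.ravel()-c[1]]; C=(d*w.ravel()[:,None]).T@d/w.sum(); e,v=np.linalg.eigh(C)
    return c,np.degrees(np.arctan2(v[1,1],v[0,1])), np.sqrt(e[1]*12)
box=dict(top=((365,160,385,215),(330,165,355,215)),scene=((275,240,315,285),(300,225,340,262)))
O=[]
for n in box:
    c=cam(snapshot(n)); a=cen(cv2.imread(f"pics/{n}0.png"),box[n][0]); b=cen(cv2.imread(f"pics/{n}_after.png"),box[n][1]); print(n,a,b); O.append((c,a[0],b[0]))
P0=np.array([0,-123+q[4]*1e3,86])
f=lambda d:np.concatenate([proj(c,T(P0+[d[2],d[0],d[1]]))[0]-proj(c,T(P0))[0]-(b-a) for c,a,b in O])
s=least_squares(f,[95,-3,0]); print("dy,dz,dx",s.x.round(2),s.fun.round(2))
def ang(c,dz,tilt):
    e=[proj(c,T(P0+[x,95.5,dz+tilt*x]))[0] for x in(-55,55)]; d=e[1]-e[0]; return np.degrees(np.arctan2(d[1],d[0]))
for c,_,_ in O: print(ang(c,-6,0),ang(c,-6,6/132))
E
```

```text
top (array([372.81758499, 187.15076202]), np.float64(82.76993815586509), np.float64(35.57485246229691)) (array([341.44802495, 190.93165281]), np.float64(83.280971518516), np.float64(35.402686674099805))
scene (array([294.97032102, 259.83626085]), np.float64(48.85127856202678), np.float64(31.40625469954696)) (array([318.51885645, 243.86942417]), np.float64(47.4687109888126), np.float64(30.361523465825584))
dy,dz,dx [96.11 -5.89 -0.27] [-0.05 -0.03 -0.06  0.  ]
-96.6061935918124 -96.45586547103241
47.345758869203905 46.417762233568055
```

The orange edge moved 96.1 mm along y and 5.9 mm down, the marked strip moved 5.6 mm down and the dish 6.6 mm down. The edge angle, 47.5° in the scene view, matches a level plate (47.35° predicted). So the sled is home, level, with the dish between its pins. The implied stand shift puts the button at (0.4795,-0.0286), against (0.479,-0.027) seen directly. I'll go to the button.

```bash
python3 -m crank '[[0,0,-0.3,0],[0,0.1,-0.6,0],[0,0.3,-1,0],[0,0.3,-1,0]]'|grep eef_pos;python3 -m crank '[[0,0.3,0,0],[0,0.6,0,0],[0.2,1,-0.04,0],[0.2,1,-0.04,0]]'|grep pos;python3 -m crank '[[0.1,0.3,0,0],[0.2,0.6,0,0],[0.3,0.97,0,0],[0.3,0.97,0,0],[0.3,0.97,0,0]]';python3 st.py
```

```text
eef_pos: [0.4971, -0.2128, 0.1627]
eef_pos: [0.486, -0.109, 0.1425]
time_s: 14.08
eef_pos: [0.4748, -0.0183, 0.1145]
eef_rot: [-0.05, 0.706, 0.05, 0.704]
wrist_force: [-0.3, -1.2, -0.9]
opening: 0.0007
t 14.08 pos [ 0.4748 -0.0183  0.1145] stand [-106.3  -42.2] F [-0.29 -1.17 -0.93] Fst -1.12
xdown [-0.003  0.001 -1.   ] z heading rel stand x deg 0.53 open 0.001 j [-0.61  0.33  0.69  2.13 -0.3   0.77  0.41]
```

```bash
python3 -m crank '[[0,-0.1,0.02,0],[0.15,-0.1,0.02,0],[0.3,-0.1,0.02,0],[0.4,-0.1,0.02,0],[0.4,-0.1,0.02,0]]';python3 st.py
python3 - <<'E'
from cell import *
import cv2
for n,(a,b,c,d) in dict(scene=(245,170,425,305),top=(225,145,410,255)).items():
    s=snapshot(n); im=s["color"][b:d,a:c,::-1]; cv2.imwrite(f"pics/{n}7.png",cv2.resize(im,None,fx=4.3,fy=4.3,interpolation=cv2.INTER_CUBIC))
E
```

```text
time_s: 14.5
eef_pos: [0.4782, -0.0329, 0.0742]
eef_rot: [-0.047, 0.707, 0.047, 0.704]
wrist_force: [0.3, -0.3, 0.2]
opening: 0.0006
t 14.5 pos [ 0.4782 -0.0329  0.0742] stand [-104.9  -57.1] F [ 0.31 -0.31  0.18] Fst -0.34
xdown [-0.003 -0.001 -1.   ] z heading rel stand x deg -0.01 open 0.001 j [-0.53  0.41  0.64  2.15 -0.38  0.69  0.5 ]
```

View pics/scene7.png

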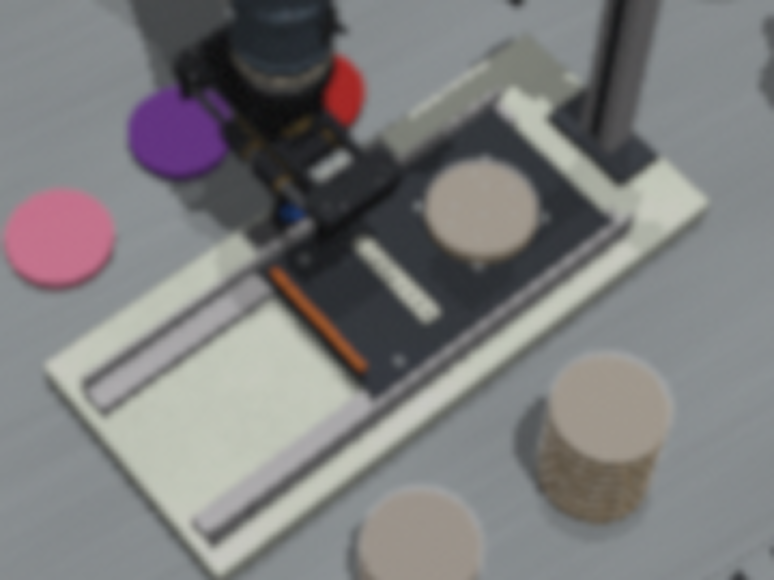

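The blue button (290,212) is under the gripper and the sled is undisturbed. I'll correct +4 mm along y and descend in small steps.

```bash
python3 -m crank '[[0,0.04,0,0],[0.03,0.04,0,0],[0.06,0.04,0,0],[0.08,0.04,0,0],[0.08,0.04,0,0],[0.08,0.04,0,0]]';python3 st.py|head -1;python3 -m crank '[[0.02,0,0,0],[0.03,0,0,0],[0.04,0,0,0],[0.04,0,0,0]]'|grep force;python3 st.py|head -1;
```

```text
time_s: 15.1
eef_pos: [0.4786, -0.0272, 0.0675]
eef_rot: [-0.048, 0.706, 0.048, 0.705]
wrist_force: [0.1, 0.6, -0.0]
opening: 0.0007
t 15.1 pos [ 0.4786 -0.0272  0.0675] stand [-103.7  -51.5] F [ 0.07  0.55 -0.03] Fst 0.54
wrist_force: [0.5, -0.7, 0.5]
t 15.43 pos [ 0.4785 -0.0272  0.0633] stand [-103.8  -51.5] F [ 0.48 -0.75  0.49] Fst -0.81
```

```bash
for i in 1; do python3 -m crank '[[0.02,0,0,0],[0.04,0,0,0],[0.04,0,0,0]]'|grep force;python3 st.py|head -1; done; python3 -m crank '[[0.015,0,0,0],[0.03,0,0,0],[0.03,0,0,0]]'|grep force;python3 st.py|head -1;python3 -m crank '[[0.015,0,0,0],[0.03,0,0,0],[0.03,0,0,0]]'|grep force;python3 st.py|head -1
```

```text
wrist_force: [-0.0, -0.6, 0.3]
t 15.68 pos [ 0.4784 -0.0272  0.0591] stand [-104.   -51.5] F [-0.01 -0.56  0.27] Fst -0.56
wrist_force: [-0.2, 0.3, 1.6]
t 15.93 pos [ 0.4788 -0.0273  0.0564] stand [-103.6  -51.6] F [-0.23  0.28  1.59] Fst 0.31
wrist_force: [-0.9, 0.9, 3.1]
t 16.18 pos [ 0.4788 -0.0272  0.0535] stand [-103.6  -51.5] F [-0.87  0.91  3.12] Fst 1.02
```

Button contact is at about z 0.058, and force is rising as its spring should. I'll press to the stop.

```bash
python3 -m crank '[[0.01,0,0,0],[0.02,0,0,0],[0.02,0,0,0]]'|grep force;python3 st.py|head -1;python3 -m crank '[[0.01,0,0,0],[0.015,0,0,0],[0.015,0,0,0]]'|grep force;python3 st.py|head -1;python3 -m crank '[[0.01,0,0,0],[0.01,0,0,0],[0.01,0,0,0]]'|grep force;python3 st.py|head -1
```

```text
wrist_force: [-1.2, -0.1, 4.1]
t 16.43 pos [ 0.4788 -0.0273  0.0515] stand [-103.6  -51.6] F [-1.16 -0.14  4.07] Fst 0.02
wrist_force: [-1.8, -0.1, 8.4]
t 16.68 pos [ 0.4788 -0.0273  0.0504] stand [-103.6  -51.6] F [-1.81 -0.05  8.35] Fst 0.19
wrist_force: [-4.1, 0.7, 17.9]
t 16.93 pos [ 0.4789 -0.0273  0.0502] stand [-103.5  -51.6] F [-4.1   0.72 17.95] Fst 1.25
```

It hit a hard stop at z 0.0503 with about 18 N, after roughly 6 mm of travel, so the button was fully pressed. Releasing straight up.

```bash
python3 -m crank '[[-0.05,0,0,0],[-0.2,0,0,0],[-0.5,0,0,0],[-0.8,0,0,0],[-1,0,0,0]]'|grep force; python3 -m crank '[[0,-0.3,0,0],[0,-0.6,0,0],[0,-1,0,0],[0,-1,0,0]]'|grep force; python3 -m crank '[[0,-0.3,0,0],[0,-0.6,0,0],[0,-0.9,0,0],[0,-0.9,0,0],[0,-0.9,0,0],[0,-0.9,0,0]]'|grep force;python3 st.py
python3 - <<'E'
from cell import *
import cv2
for n,(a,b,c,d) in dict(scene=(245,170,425,305),top=(225,145,410,255)).items():
    s=snapshot(n); cv2.imwrite(f"pics/{n}_end.png",s["color"][:,:,::-1]); im=s["color"][b:d,a:c,::-1]; cv2.imwrite(f"pics/{n}8.png",cv2.resize(im,None,fx=4.3,fy=4.3,interpolation=cv2.INTER_CUBIC))
E
```

```text
wrist_force: [0.3, 0.6, -0.3]
wrist_force: [0.2, -0.4, 1.5]
wrist_force: [-0.1, 0.3, -0.1]
t 18.18 pos [ 0.5039 -0.2148  0.1484] stand [-103.5 -240.7] F [-0.15  0.27 -0.09] Fst 0.29
xdown [-0.001  0.001 -1.   ] z heading rel stand x deg 0.13 open 0.0 j [-0.24  0.41  0.73  1.95 -0.35  0.91  0.8 ]
```

View pics/scene_end.png

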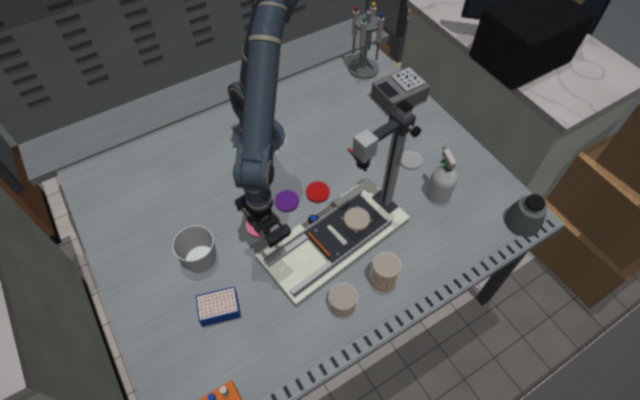

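View pics/top8.png

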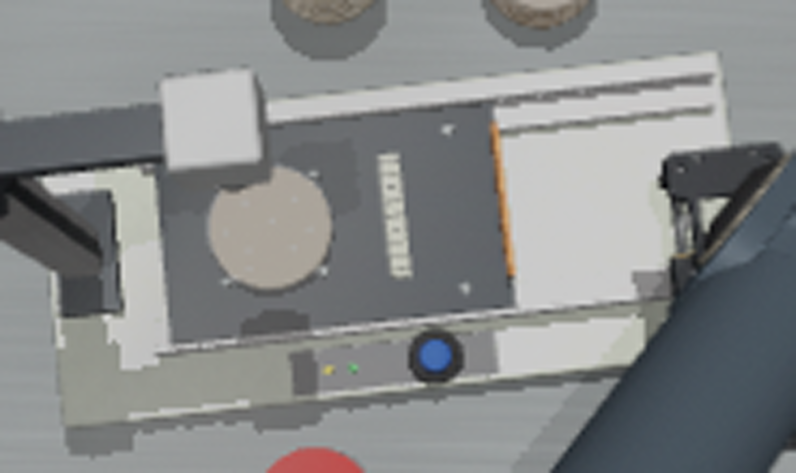

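The sled and dish are exactly where they were before the press: orange edge at (503,200) and dish at (269,228) in the crop. The button is back up, the other objects stand where they were, and the arm is clear with no force on it. Handing in.

```bash
python3 -c "
from cell import hand_in; print(hand_in())"
```

```text
the job is handed in; nothing more can be done
None
```

I pushed the sled home with the shut fingertips on its orange-edged flange, then backed off and checked it. Then I pressed the blue button to its stop, released it and handed in at about 18 s of the 45 s.

**Sled:** sliding took about 2–3 N. It then stopped against the far notch ends, where I let the force reach 8 N. The pictures show it moved 96 mm along the rails and dropped about 6 mm (5.9 mm at the flange, 5.6 mm at the strip, 6.6 mm at the dish). The flange edge's angle matches a level plate.

**Button:** it was pressed about 6 mm to a hard stop, with a peak wrist force of about 18 N, and it looks released in the last picture.

**At hand-in:** the dish was between its pins, the other objects looked undisturbed, and the arm was clear with no force on it.

**Checks that disagreed:**
- My stand fit was off by about 7–9 mm along the rails. The button's position and the sled's stop both showed this and agreed with each other, so I used the measured button position.
- Four of the seven patch matches for the drop were noisy or unusable: both plate front corners and two patches on the orange edge. I relied on the orange-edge centroid, the strip and the dish instead.

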